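Free the beam of the two-tray craft scale, then lock it again

TASK

The two-tray scale on the craft table stands locked, with a jar and a brass weight in its trays. Swing the scale's locking lever, at the foot of the scale on the robot's side, all the way over to free the beam and let the beam tip to its heavier side and come to rest for a second. Then swing the lever all the way back so that the beam is held level again, leaving the jar and the weight standing where they were in their trays.

Things in the scene. Friction and masses are not known exactly. Their poses are not given: they have to be found in the camera images.
- lock_lever (a joint): Locking lever, a flat steel bar swinging level on an upright hinge, in rad: 0 = fully locked (stop), 1.0 = fully free (stop); grows counter-clockwise seen from above. It points towards the robot, at 0 turned 29 deg to +y of lever_pivot, at 1.0 29 deg to -y. Stays where left (friction 0.12 N m: 1 to 2 N at the grip). Push its grip sideways along its arc with shut fingers, or pinch it.
- lever_grip (a point): On the axis of the lever's black upright round grip (18 mm diameter), 90 mm from the hinge, at 60 mm above the table. The grip runs from 39 to 84 mm above the table, on the lever's 8 mm thick, 16 mm wide bar (its top at 38 mm). At least 75 mm free on both sides of the swing, and above. Axes turn with the lever.
- lever_pivot (a point): On the lever's upright hinge axis, 60 mm above the table, fixed to the scale's wooden base (215 x 150 x 22 mm). Axes: x level, from lever towards beam; y level, along the locked beam; z up. The beam's middle lies 90 mm along +x. Lever angle q puts the grip at x = -90 cos(0.5 - q), y = 90 sin(0.5 - q) mm from here.
- beam (a joint): Tilt of the 320 mm aluminium beam about its middle, 120 mm above the table, in rad: 0 = level (locked); free, it tips within about a second to -0.13 or +0.13 (stops); positive: the +y tray rises. Each tray is a round steel dish, 92 mm across, 150 mm from the middle. The lever lowers two rests under the beam, 12 mm in all, in proportion to its angle.
- jar_center (a point): Centre (half-way up) of a small glass jar with a white cap, 42 mm diameter, 50 mm tall, standing in one of the trays (either one). Not to be handled.
- weight_center (a point): Centre (half-way up) of a brass knobbed weight, 36 mm diameter, 50 mm tall, standing in the other tray. Heavier than the jar. Not to be handled.
Mind the look-alikes: they are no part of the job. What is meant by the part that bears jar_center is not purple or turquoise, and is the smaller of those in its own colour.

How it is judged:
By the outcome, as a careful person would: the job done as asked, in the order asked, and still so for the second after the job is handed in, with the robot touching nothing.
It also fails if it takes over 51 s, if anything falls off the work surface, if the arm or the gripper's body presses on something with over 40 N, if the wrist force passes 120 N, or if a joint passes its speed limit or range.

ROBOT

A 6-joint arm with a two-finger parallel gripper is mounted at the origin on the work surface. World frame = base frame: x ahead of the robot, y to its left, z up, the work surface at z = 0. Lengths are in m, angles in rad, forces in N, time in s.
With the tool pointing down it reaches from about 0.35 to 0.975 m from the base axis. Payload 4.9 kg.
Tool frame: the origin (TCP) lies midway between the tips of the shut fingers; the grasp point (between the pads) lies 19 mm behind it; z points along the fingers, y is the direction in which the jaws open and shut (so a half turn about z gives the same grasp; the last joint's range is limited). The gripper opens to 85 mm and grips with 20 to 120 N. Pads are 22 mm wide; open, the fingers measure 114 mm over their backs; the gripper's body (76 mm by 85 mm) begins 54 mm behind the grasp point. The pads swing forward as they close: fully open they stand 13 mm farther back than shut.
Start: joints at [-1.22, 0.053, 1.613, -0, 1.476, -0.119], TCP at [0.283, -0.557, 0.231] pointing down, gripper open.
Joint ranges: [-3.01, 3.01], [-1.01, 2.22], [0.06, 2.58], [-1.02, 4.17], [0.09, 2.62], [-3.14, 3.14]. Speed limits (rad/s): [2.57, 2.57, 3.14, 3.14, 3.14, 3.14].

INTERFACE

Orientations are given as a rotation vector (axis times angle).
In Python, from station import ctrl gives the robot as it stands.
- The arm moves only by the tool drive_tool, never from a script. Its argument "moves" is one flat list of numbers, 7 for each row, row after row: the turn, a rotation vector about the world's x, y, z in degrees, then the shift along the world's x, y, z in m, then the closure, from 0 (fully open) to 1 (shut). A call has exactly 5 rows; each row shifts and turns the commanded pose from where the row before left it; what a row does not reach is not made up. A row lasts 1/8 s, in which the tool goes at most 62.5 mm and 10.7 degrees, less where a joint would pass 70% of its speed; a pose out of reach is approached as far as the arm can. A call is refused whole if a number of a shift passes 0.0625 or a number of a turn 10.7, either way. A call with a gripper value outside its range is refused whole. The fingers move at their own pace and stop on an object; "newtons" is the grip in N (left out, the last holds). Time passes only in rows, so rows that do not move let the fingers close, or fill a call up. It gives the time, the measured TCP pose, the force and the opening at its end, in the units of the state.
- ctrl.get_obs(): the state, without advancing time (a new reading comes with each control period).
- ctrl.get_image(name): name is "scene" or "top"; returns the picture (384x512x3 uint8, red, green, blue); there is no depth.
- ctrl.get_calibration(name): a dict with "fx", "fy", "cx", "cy" (pixels), "k1" (the pictures are not rectified: a ray, as slopes to the right and down, at radius r is drawn at 1 + k1 r^2 times it, then the intrinsics apply), "rvec" (rotation vector, rad) and "tvec" (3), from world to camera coordinates, as OpenCV has them. Camera axes: x right, y down, z forward; pixel columns grow to the right and rows downward; lengths in m; the calibration is good to about 2 mm. A picture is of the moment at which its call begins. get_calibration takes no time and is no camera call.
- ctrl.finish_job(): hands the job in, once; it reports no verdict.
The state is a dict: "t": time; "q": joint angles; "dq": joint speeds; "effort": joint torques, N m; "tool_pos": TCP position; "tool_rot": TCP orientation; "contact_force": force on the tool from outside, world axes, zero at the start; "wrist_torque": the same for the moment, N m; "opening": finger opening in m.
Only numpy, scipy, OpenCV 4.12 (cv2) and the standard library are available. Lean on these libraries where they do the work, as an engineer would, in place of code of your own. Each camera call takes 0.05 s, during which the arm holds its last target.

## Working session

There is one attempt and no reset: what is moved stays moved. The work goes in short steps, Python scripts to look and compute and a tool call to move; the robot and the scene stay as the last step left them, time stands still between calls to the robot, and variables do not carry over. Pictures are saved under pics/ and viewed, and the job is handed in when it is done.

Besides the shell and the picture viewer there is one more tool, called after ">>>" in YAML: its name, and indented under it one key for each argument. drive_tool: Moves the arm, as the interface text tells. Its arguments: {"type":"object","properties":{"moves":{"type":"array","items":{"type":"number"}},"newtons":{"type":"number"}},"required":["moves"]}

```bash
mkdir -p pics; ls
cat > h.py <<'E'
import numpy as np,cv2
from station import ctrl
def cal(n):
    c=ctrl.get_calibration(n);K=np.array([[c['fx'],0,c['cx']],[0,c['fy'],c['cy']],[0,0,1.]])
    R=cv2.Rodrigues(np.array(c['rvec'],float))[0];return K,np.array([c['k1'],0,0,0,0.]),R,np.array(c['tvec'],float).ravel()
def ray(n,u,v):
    K,d,R,t=cal(n);p=cv2.undistortPoints(np.array([[[u,v]]],float),K,d)[0,0]
    return -R.T@t,R.T@np.array([p[0],p[1],1])
def onz(n,u,v,z):
    o,d=ray(n,u,v);return o+d*(z-o[2])/d[2]
def proj(n,P):
    K,d,R,t=cal(n);return cv2.projectPoints(np.array(P,float).reshape(-1,1,3),cv2.Rodrigues(R)[0],t,K,d)[0][:,0]
def snap(n,f):
    im=ctrl.get_image(n)[:,:,::-1].copy();cv2.imwrite('pics/'+f,im);return im
E
python3 - <<'E'
from h import *
for n in('scene','top'):
    snap(n,n+'0.png');print(n,cal(n)[2:],cal(n)[0][0])
o=ctrl.get_obs();print(o)
E
```

```text
pics
scene (array([[-0.5016802 ,  0.86505076, -0.00203629],
       [ 0.51645253,  0.297623  , -0.80293047],
       [-0.69396957, -0.40386597, -0.59606922]]), array([ 0.33675928, -0.2336758 ,  1.55919587])) [441.08193768   0.         260.31646531]
top (array([[-0.02096921, -0.99968401, -0.01386238],
       [-0.98034188,  0.02328038, -0.19592812],
       [ 0.19618893,  0.00948141, -0.98052027]]), array([-0.01080797,  0.65432757,  1.1229218 ])) [444.61204013   0.         255.69832382]
{'t': 0.1, 'q': array([-1.22000209e+00,  5.32988359e-02,  1.61417349e+00,  5.35344400e-06,
        1.47599434e+00, -1.19011902e-01]), 'dq': array([ 0.00044054, -0.00197773, -0.00402416, -0.0016162 ,  0.00225077,
        0.00040427]), 'effort': array([-8.72665942e-05, -3.94904137e+01, -3.71363533e+01, -1.88526819e-04,
        3.91349924e-03, -7.33181537e-06]), 'tool_pos': array([ 0.28274406, -0.55674943,  0.23017097]), 'tool_rot': array([-3.05350406e+00, -7.30767483e-01,  3.31872230e-04]), 'contact_force': array([ 0.96381901,  0.53883958, -1.01022874]), 'wrist_torque': array([0.05531343, 0.04202123, 0.00325517]), 'opening': 0.08503843863260216}
```

View pics/scene0.png

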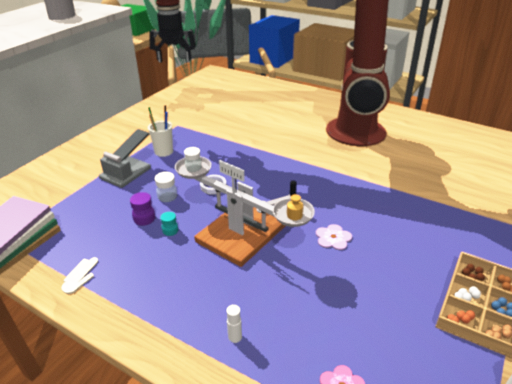

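View pics/top0.png

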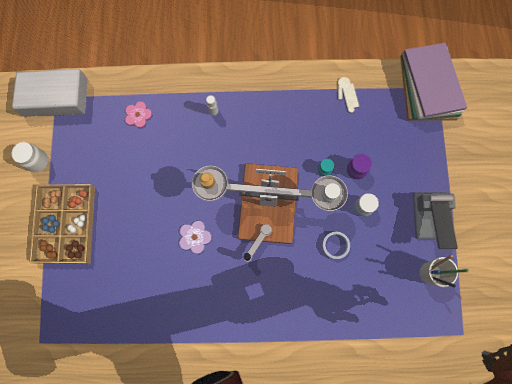

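Run:
```python
import cv2
im=cv2.imread('pics/top0.png')
cv2.imwrite('pics/c1.png',cv2.resize(im[150:280,180:390],None,fx=3.8,fy=3.8,interpolation=cv2.INTER_CUBIC))
im=cv2.imread('pics/scene0.png')
cv2.imwrite('pics/c2.png',cv2.resize(im[130:270,130:330],None,fx=4,fy=4,interpolation=cv2.INTER_CUBIC))
```

```text
(no output)
```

View pics/c1.png

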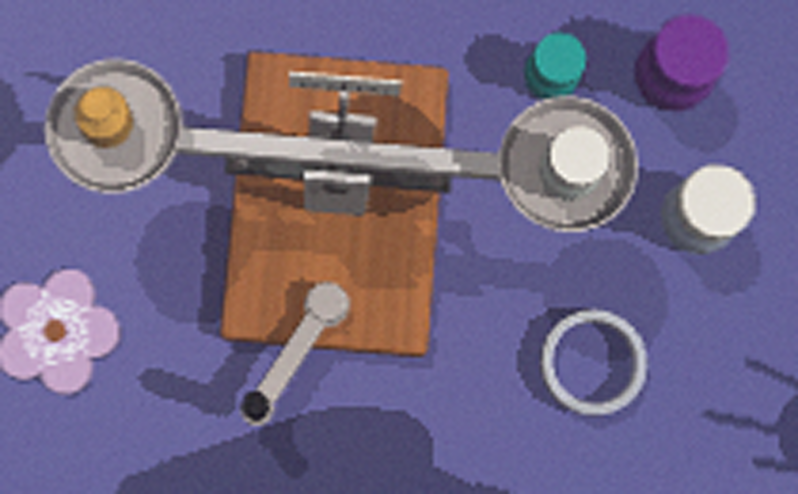

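View pics/c2.png

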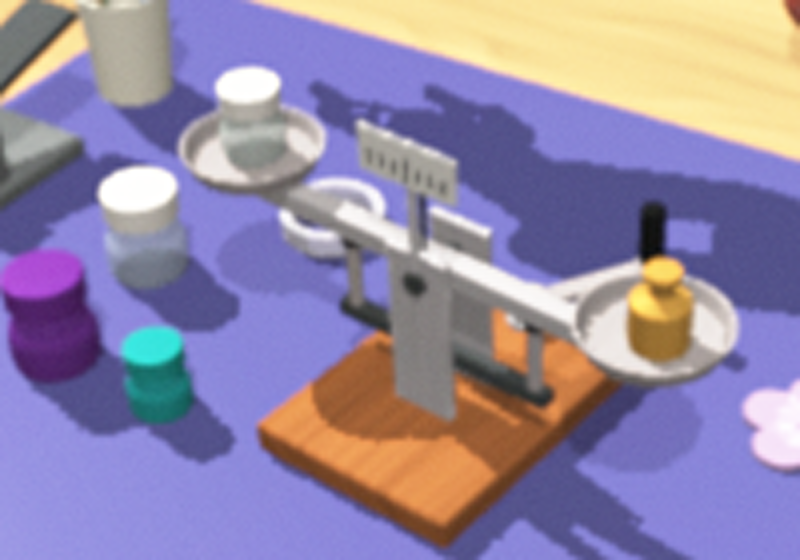

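The picture shows the grip's black top at top-view (247.6,256.3) and the hinge disc at (266,229.5). Jar candidates are white-cap small (332,191) in the −y tray, white-cap big (368,204) on the mat, purple (361,166) and turquoise (327,166). The one meant is the small white-capped jar in the tray: it is neither purple nor turquoise and is the smaller of the two whites. The enlarged crops confirm this.

Run:
```python
from h import *
g=onz('top',247.6,256.3,.084);p=onz('top',266,229.5,.04)
a=onz('top',209.7,182.9,.12);b=onz('top',329.7,192.6,.12)
print('grip',g,'piv',p,'len',np.linalg.norm((g-p)[:2]),'trays',a,b,np.linalg.norm(a-b))
y=(a-b)[:2];y/=np.linalg.norm(y);x=np.array([y[1],-y[0]]);m=((a+b)/2)[:2]
print('beam yaw',np.degrees(np.arctan2(x[1],x[0])),'pivot from beam',m-.09*x)
P=(m-.09*x)
ps=[P,p[:2]]
for pv in ps:
  for q in(0,.5,1):
    print(q,pv+x*(-.09*np.cos(.5-q))+y*(.09*np.sin(.5-q)))
# scene check of grip top (653,210)/4+(130,130)
o,d=ray('scene',130+653/4,130+208/4);print('scene z.084',o+d*(.084-o[2])/d[2])
o,d2=ray('top',247.6,256.3)
```

```text
grip [ 0.50220434 -0.0017264   0.084     ] piv [ 0.57611483 -0.05118847  0.04      ] len 0.08893400251954828 trays [0.68938422 0.0913093  0.12      ] [ 0.65655385 -0.21518225  0.12      ] 0.30824487349324736
beam yaw -6.114023866908952 pivot from beam [ 0.58348096 -0.0523508 ]
0 [ 0.50954341 -0.00103572]
0.5 [ 0.49399289 -0.04276513]
1 [ 0.50035218 -0.08684145]
0 [5.02177274e-01 1.26614272e-04]
0.5 [ 0.48662676 -0.0416028 ]
1 [ 0.49298604 -0.08567912]
scene z.084 [0.50613269 0.00428465 0.084     ]
```

>>> drive_tool:
  moves: [0,0,-7,0.022,0.0555,0,0.4,0,0,-7,0.022,0.0555,0,0.4,0,0,-7,0.022,0.0555,0,0.4,0,0,-6,0.022,0.0555,0,0.4,0,0,-6,0.022,0.0555,0,0.4]
  newtons: 20

```text
t: 0.72
tool_pos: [0.3931, -0.2778, 0.2308]
tool_rot: [-3.136, 0.173, 0.0]
contact_force: [0.7, -0.2, -0.3]
opening: 0.0514
```

>>> drive_tool:
  moves: [0,0,0,0.022,0.0555,0,0.4,0,0,0,0.022,0.0555,0,0.4,0,0,0,0.022,0.0555,0,0.4,0,0,0,0.022,0.0555,0,0.4,0,0,0,0.0,0.0,0,0.4]

```text
t: 1.35
tool_pos: [0.4813, -0.0542, 0.2308]
tool_rot: [-3.137, 0.156, 0.001]
contact_force: [-0.3, -0.4, 0.3]
opening: 0.0513
```

>>> drive_tool:
  moves: [0,0,0,0.011,0.027,0,0.4,0,0,0,0.011,0.028,0,0.4,0,0,0,0,0,-0.045,0.4,0,0,0,0,0,-0.045,0.4,0,0,0,0,0,-0.03,0.4]

```text
t: 1.98
tool_pos: [0.5013, -0.0035, 0.1084]
tool_rot: [3.137, -0.168, -0.005]
contact_force: [-0.1, 0.8, 0.2]
opening: 0.0514
```

Run:
```python
from h import *
print(ctrl.get_obs()['tool_pos'])
a=snap('scene','s1.png');b=snap('top','t1.png')
cv2.imwrite('pics/m1.png',np.hstack([cv2.resize(a[150:270,200:330],(390,360),interpolation=2),cv2.resize(b[190:310,190:320],(390,360),interpolation=2)]))
```

```text
[ 0.50131861 -0.003461    0.10844577]
```

View pics/m1.png

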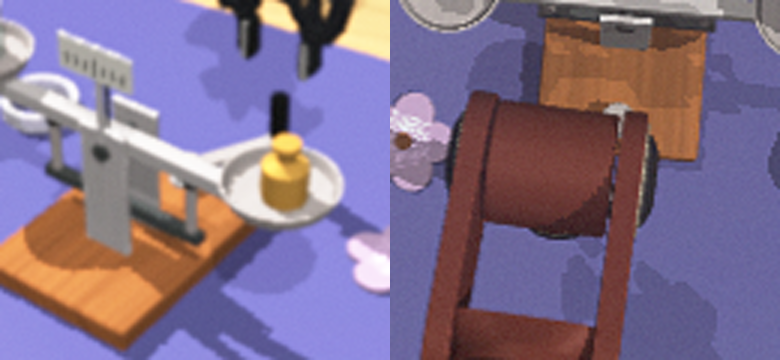

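The fingers straddle the grip, above it, with the grip between the two tips. I'll descend and pinch.

>>> drive_tool:
  moves: [0,0,0,0.001,0.003,-0.02,0.4,0,0,0,0,0,-0.02,0.4,0,0,0,0,0,-0.016,0.4,0,0,0,0,0,0,0.4,0,0,0,0,0,0,0.6]

```text
t: 2.7
tool_pos: [0.5047, -0.0001, 0.0563]
tool_rot: [3.137, -0.167, 0.002]
contact_force: [-0.1, -0.0, 0.4]
opening: 0.0345
```

>>> drive_tool:
  moves: [0,0,0,0,0,0,0.8,0,0,0,0,0,0,0.8,0,0,0,0,0,0,0.8,0,0,0,0,0,0,0.8,0,0,0,0,0,0,0.8]

```text
t: 3.32
tool_pos: [0.5047, 0.0002, 0.0564]
tool_rot: [3.137, -0.166, 0.002]
contact_force: [-1.0, 0.7, 5.5]
opening: 0.0176
```

>>> drive_tool:
  moves: [0,0,0,-0.0047,-0.0076,0,0.8,0,0,0,-0.0041,-0.0082,0,0.8,0,0,0,-0.0031,-0.0084,0,0.8,0,0,0,-0.0023,-0.0086,0,0.8,0,0,0,-0.0014,-0.009,0,0.8]

```text
t: 3.95
tool_pos: [0.488, -0.0413, 0.0557]
tool_rot: [-3.136, 0.166, 0.001]
contact_force: [-2.4, 4.7, 6.5]
opening: 0.0174
```

>>> drive_tool:
  moves: [0,0,0,-0.0005,-0.009,0,0.8,0,0,0,0.0004,-0.0089,0,0.8,0,0,0,0.0013,-0.0089,0,0.8,0,0,0,0.0021,-0.0088,0,0.8,0,0,0,0,0,0,0.8]

```text
t: 4.58
tool_pos: [0.4919, -0.0782, 0.0554]
tool_rot: [3.136, -0.168, 0.001]
contact_force: [-0.9, 0.4, 4.5]
opening: 0.0173
```

Now the last bit, with a small overshoot into the stop.

>>> drive_tool:
  moves: [0,0,0,0.002,-0.005,0,0.8,0,0,0,0.001,-0.003,0,0.8,0,0,0,0,-0.001,0,0.8,0,0,0,0,0,0,0.8,0,0,0,0,0,0,0.8]

```text
t: 5.2
tool_pos: [0.4942, -0.084, 0.0552]
tool_rot: [-3.133, 0.167, 0.003]
contact_force: [-3.2, 9.1, 7.5]
opening: 0.0169
```

>>> drive_tool:
  moves: [0,0,0,0.001,-0.002,0,0.8,0,0,0,0,-0.001,0,0.8,0,0,0,0,0,0,0.8,0,0,0,0,0,0,0.8,0,0,0,0,0,0,0.8]

```text
t: 5.82
tool_pos: [0.4942, -0.0842, 0.0551]
tool_rot: [-3.127, 0.167, 0.008]
contact_force: [-6.4, 20.6, 12.0]
opening: 0.0173
```

Run:
```python
from h import *
print(ctrl.get_obs()['contact_force'])
a=snap('scene','s2.png');b=snap('top','t2.png')
cv2.imwrite('pics/m2.png',np.hstack([cv2.resize(a[130:270,130:330],(400,280),interpolation=2),cv2.resize(b[150:290,190:390],(400,280),interpolation=2)]))
```

```text
[-6.42934577 20.55076474 11.97776919]
```

View pics/m2.png

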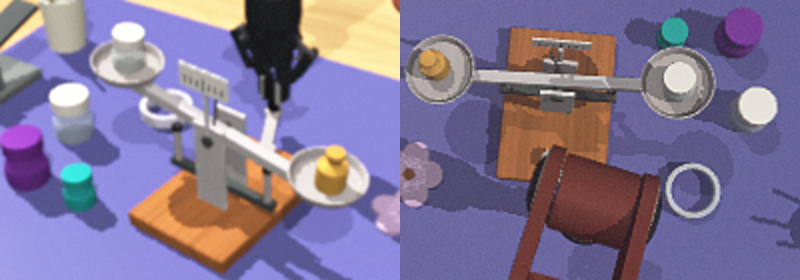

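The stop has been reached: force went up with no motion. The beam is tipped to the weight's side, with both items standing. I'll relax the push and wait.

>>> drive_tool:
  moves: [0,0,0,-0.001,0.003,0,0.8,0,0,0,0,0,0,0.8,0,0,0,0,0,0,0.8,0,0,0,0,0,0,0.8,0,0,0,0,0,0,0.8]

```text
t: 6.55
tool_pos: [0.4942, -0.084, 0.0552]
tool_rot: [-3.133, 0.167, 0.003]
contact_force: [-3.1, 9.5, 6.5]
opening: 0.0175
```

>>> drive_tool:
  moves: [0,0,0,0,0,0,0.8,0,0,0,0,0,0,0.8,0,0,0,0,0,0,0.8,0,0,0,0,0,0,0.8,0,0,0,0,0,0,0.8]

```text
t: 7.18
tool_pos: [0.4942, -0.084, 0.0552]
tool_rot: [-3.133, 0.167, 0.003]
contact_force: [-2.9, 9.9, 8.0]
opening: 0.0172
```

>>> drive_tool:
  moves: [0,0,0,0,0,0,0.8,0,0,0,0,0,0,0.8,0,0,0,0,0,0,0.8,0,0,0,0,0,0,0.8,0,0,0,0,0,0,0.8]

```text
t: 7.8
tool_pos: [0.4942, -0.084, 0.0552]
tool_rot: [-3.133, 0.167, 0.002]
contact_force: [-1.8, 10.3, 7.9]
opening: 0.0179
```

>>> drive_tool:
  moves: [0,0,0,0,0,0,0.8,0,0,0,0,0,0,0.8,0,0,0,0,0,0,0.8,0,0,0,0,0,0,0.8,0,0,0,0,0,0,0.8]

```text
t: 8.43
tool_pos: [0.4942, -0.084, 0.0552]
tool_rot: [-3.133, 0.167, 0.003]
contact_force: [-1.4, 9.6, 7.8]
opening: 0.0171
```

Run:
```python
from h import *
a0=cv2.imread('pics/s2.png')
a=snap('scene','s3.png')
cv2.imwrite('pics/m3.png',np.hstack([cv2.resize(x[130:270,130:330],(400,280),interpolation=2) for x in(a0,a)]))
print(np.abs(a.astype(int)-a0)[140:240,140:240].mean())
```

```text
1.2518666666666667
```

View pics/m3.png

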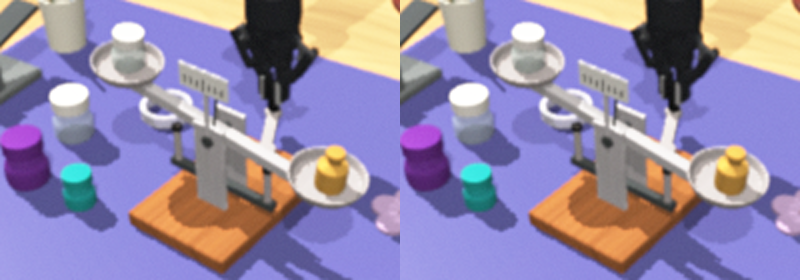

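The beam is at rest: the pictures 2.5 s apart match. Now swinging back slowly.

>>> drive_tool:
  moves: [0,0,0,-0.0015,0.005,0,0.8,0,0,0,-0.0015,0.0045,0,0.8,0,0,0,-0.001,0.0045,0,0.8,0,0,0,-0.001,0.0045,0,0.8,0,0,0,-0.0007,0.0045,0,0.8]

```text
t: 9.1
tool_pos: [0.4875, -0.0639, 0.055]
tool_rot: [3.135, -0.167, -0.006]
contact_force: [-7.0, -5.9, 5.3]
opening: 0.0172
```

>>> drive_tool:
  moves: [0,0,0,-0.0006,0.0045,0,0.8,0,0,0,-0.0002,0.0045,0,0.8,0,0,0,-0.0002,0.0045,0,0.8,0,0,0,0.0002,0.0045,0,0.8,0,0,0,0.0003,0.0045,0,0.8]

```text
t: 9.72
tool_pos: [0.4869, -0.0411, 0.0547]
tool_rot: [3.136, -0.167, -0.006]
contact_force: [-6.0, -3.8, 4.1]
opening: 0.0172
```

>>> drive_tool:
  moves: [0,0,0,0.0007,0.0045,0,0.8,0,0,0,0.0007,0.0045,0,0.8,0,0,0,0.0011,0.0043,0,0.8,0,0,0,0.0012,0.0043,0,0.8,0,0,0,0.0015,0.0042,0,0.8]

```text
t: 10.35
tool_pos: [0.4923, -0.019, 0.0546]
tool_rot: [3.136, -0.167, -0.005]
contact_force: [-4.3, -3.6, 4.0]
opening: 0.0176
```

>>> drive_tool:
  moves: [0,0,0,0.002,0.0041,0,0.8,0,0,0,0.0022,0.004,0,0.8,0,0,0,0.0023,0.0039,0,0.8,0,0,0,0.0024,0.0038,0,0.8,0,0,0,0.002,0.003,0,0.8]

```text
t: 10.98
tool_pos: [0.5041, 0.0002, 0.0547]
tool_rot: [3.137, -0.167, -0.002]
contact_force: [-4.8, -1.8, -1.7]
opening: 0.0174
```

>>> drive_tool:
  moves: [0,0,0,0.001,0.002,0,0.8,0,0,0,0.001,0.001,0,0.8,0,0,0,0,0.001,0,0.8,0,0,0,0,0,0,0.8,0,0,0,0,0,0,0.8]

```text
t: 11.6
tool_pos: [0.505, 0.0021, 0.0546]
tool_rot: [3.133, -0.166, -0.006]
contact_force: [-7.6, -10.4, 1.5]
opening: 0.0175
```

>>> drive_tool:
  moves: [0,0,0,0.001,0.002,0,0.8,0,0,0,0.001,0.001,0,0.8,0,0,0,0,0,0,0.8,0,0,0,0,0,0,0.8,0,0,0,0,0,0,0.8]

```text
t: 12.22
tool_pos: [0.5051, 0.0023, 0.0545]
tool_rot: [3.127, -0.164, -0.014]
contact_force: [-16.4, -21.4, 6.5]
opening: 0.0176
```

The locked stop is reached. I'll relax the push, open and lift.

>>> drive_tool:
  moves: [0,0,0,-0.0015,-0.0025,0,0.8,0,0,0,0,0,0,0.8,0,0,0,0,0,0,0.4,0,0,0,0,0,0,0.4,0,0,0,0,0,0,0.4]

```text
t: 12.85
tool_pos: [0.5078, 0.0048, 0.0558]
tool_rot: [-3.137, 0.166, -0.003]
contact_force: [0.0, 0.4, 0.7]
opening: 0.0514
```

>>> drive_tool:
  moves: [0,0,0,0,0,0.02,0.4,0,0,0,0,0,0.03,0.4,0,0,0,0,0,0.04,0.4,0,0,0,0,0,0.04,0.4,0,0,0,0,0,0.04,0.4]

```text
t: 13.48
tool_pos: [0.5072, 0.0048, 0.2269]
tool_rot: [-3.137, 0.166, -0.002]
contact_force: [0.8, 0.0, 0.3]
opening: 0.0508
```

>>> drive_tool:
  moves: [0,0,0,-0.02,-0.055,0,0.4,0,0,0,-0.02,-0.055,0,0.4,0,0,0,-0.02,-0.055,0,0.4,0,0,0,-0.02,-0.055,0,0.4,0,0,0,-0.02,-0.055,0,0.4]

```text
t: 14.1
tool_pos: [0.4067, -0.2721, 0.2258]
tool_rot: [3.137, -0.166, 0.003]
contact_force: [0.8, -0.5, -0.2]
opening: 0.0513
```

>>> drive_tool:
  moves: [0,0,0,-0.02,-0.055,0,0.4,0,0,0,-0.02,-0.055,0,0.4,0,0,0,0,0,0,0.4,0,0,0,0,0,0,0.4,0,0,0,0,0,0,0.4]

```text
t: 14.72
tool_pos: [0.3677, -0.3795, 0.2253]
tool_rot: [-3.137, 0.164, -0.001]
contact_force: [1.2, -0.0, 0.3]
opening: 0.051
```

Run:
```python
from h import *
a=snap('scene','s4.png');b=snap('top','t4.png')
A=cv2.imread('pics/scene0.png');B=cv2.imread('pics/top0.png')
r=lambda x:cv2.resize(x[130:270,130:330],(400,280),interpolation=2)
s=lambda x:cv2.resize(x[150:290,190:390],(400,280),interpolation=2)
cv2.imwrite('pics/m4.png',np.vstack([np.hstack([r(A),r(a)]),np.hstack([s(B),s(b)])]))
def grip(im):
    h=im[245:270,235:300].astype(int).max(2)<45
    y,x=np.nonzero(h);return x.mean()+235,y.mean()+245,h.sum()
print(grip(B),grip(b))
```

```text
(np.float64(247.0), np.float64(256.6), np.int64(10)) (np.float64(246.84615384615384), np.float64(256.1923076923077), np.int64(26))
```

View pics/m4.png

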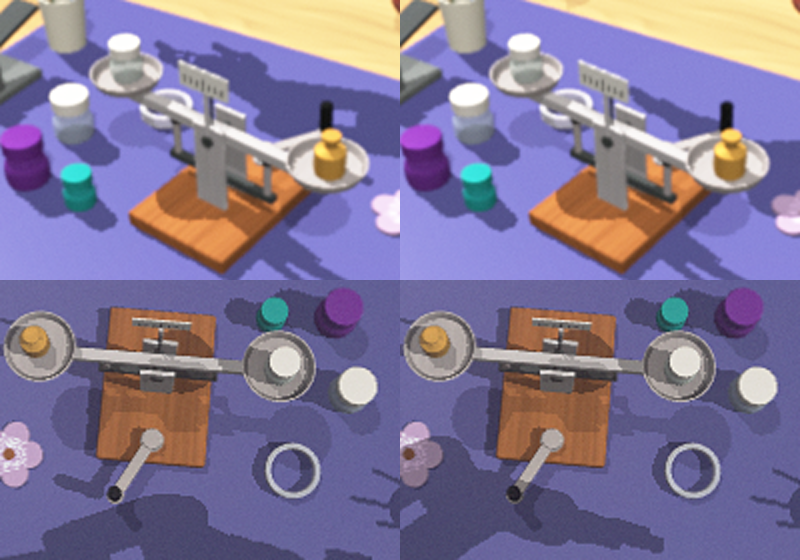

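The final pictures match the starting ones: lever back at (247,256), beam level, jar and weight in their places, arm clear.

```bash
python3 -c "
from station import ctrl
print(ctrl.finish_job())"
```

```text
the job is handed in; nothing more can be done
None
```

I swung the lever over to free the beam, let it tip and settle, then swung the lever back to lock it. I handed the job in at about 15 s of the 51 s limit.

- **Freeing the beam:** I pinched the lever's grip at 20 N and swung it until it stopped moving, with the sideways force rising to about 21 N. The beam tipped to the weight's side. Two pictures 2.5 s apart showed it at rest.
- **Locking it again:** I swung the lever slowly back to the locked stop, where the force rose to about 27 N without further motion. I then let go and moved the arm clear.
- **Last checks:** The final pictures match the starting ones to within about half a pixel at the grip. By eye, the beam is level, and the jar and the weight stand where they were in their trays. The contact force was near zero. No check failed.
- **Small disagreement:** The tool position at the locked stop was about 2 mm further in y than where I first pinched the grip. I put this down to play in the pinch, since the force and the pictures both show the lever fully back.

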